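Hold a stepped offcut square in the marking jig

ROBOT

A 6-joint arm with a two-finger parallel gripper is mounted at the origin on the work surface. World frame = base frame: x ahead of the robot, y to its left, z up, the work surface at z = 0. Lengths are in m, angles in degrees, forces in N, time in s.
With the tool pointing down it reaches from about 0.25 to 0.725 m from the base axis. Payload 9.7 kg.
Tool frame: the origin (TCP) lies midway between the tips of the shut fingers; the grasp point (between the pads) lies 19 mm behind it; y points along the fingers, x is the direction in which the jaws open and shut, and the axes are right-handed (so a half turn about y gives the same grasp; the last joint's range is limited). The gripper opens to 85 mm and grips with 20 to 120 N. Pads are 22 mm wide; open, the fingers measure 114 mm over their backs; the gripper's body (76 mm by 85 mm) begins 54 mm behind the grasp point. The pads swing forward as they close: fully open they stand 13 mm farther back than shut.
Start: joints at [67.838, 4.979, 10.078, 95.1, 0, 90], TCP at [0.207, 0.509, 0.231] pointing down, gripper open.
Joint ranges: [-179.16, 179.16], [-48.56, 103.87], [-65.8, 70.77], [-126.05, 130.52], [-82.76, 87.17], [-180, 180]. Speed limits (degrees/s): [127.2, 127.2, 147.25, 180, 180, 180].

INTERFACE

Orientations are given as [roll, pitch, yaw] about the fixed x, y, z axes, in that order (R = Rz(yaw) Ry(pitch) Rx(roll)).
In Python, from workcell import get_obs, camera, job_done gives the robot as it stands.
- The arm moves only by the tool play_rows, never from a script. Its argument "moves" is a list of rows, each a list of 3 entries, a list of its own where there are three numbers: the turn, a rotation vector about the tool's x, y, z in degrees, then the shift along the tool's x, y, z in m, then the opening in per cent of the stroke, from 0 (shut) to 100 (fully open). A call has exactly 5 rows; each row is the pose to reach, as a shift and turn from the pose commanded when the call began, along the tool's axes at that moment; what a row does not reach only later rows make up. A row lasts 1/10 s, in which the tool goes at most 50 mm and 8.59 degrees, less where a joint would pass 70% of its speed; a pose out of reach is approached as far as the arm can. A call with a gripper value outside its range is refused whole. The fingers move at their own pace and stop on an object; "grip_force" is the grip in N (left out, the last holds). Time passes only in rows, so rows that repeat a pose let the fingers close, or fill a call up. It gives the time, the measured TCP pose, the force and the opening at its end, in the units of the state.
- get_obs(): the state, without advancing time (a new reading comes with each control period).
- camera(name): name is "side" or "top" or "wrist"; returns a dict with "img" (384x512x3 uint8, red, green, blue), "fov_y" (degrees; the focal length in pixels is half the picture's height over the tangent of half this angle, whatever the lens; pixels are square), "cx", "cy" (the principal point, pixels), "k1" (the pictures are not rectified: a ray, as slopes to the right and down, at radius r is drawn at 1 + k1 r^2 times it, then the intrinsics apply), "world_from_camera" (4x4, takes a point from camera to world coordinates). Camera axes: x right, y up, looking along -z (the intrinsics and any distortion apply to the point x, -y, -z); pixel columns grow to the right and rows downward; lengths in m; the calibration is good to about 2 mm. A picture is of the moment at which its call begins. There is no depth.
- job_done(): hands the job in, once; it reports no verdict.
The state is a dict: "time": time; "q": joint angles; "qd": joint speeds; "joint_efforts": joint torques, N m; "ee_pos": TCP position; "tcp_rot": TCP orientation; "wrist_force": force on the tool from outside, world axes, zero at the start; "torque": the same for the moment, N m; "opening": finger opening in m.
Only numpy, scipy, OpenCV 4.12 (cv2) and the standard library are available. Lean on these libraries where they do the work, as an engineer would, in place of code of your own. Each camera call takes 0.05 s, during which the arm holds its last target.

TASK

Load the stepped wooden offcut onto the bed of the marking jig, its tall back against the aluminium fence and its end against the blue end stop, and let go of it; then close the orange sliding stop up against its other end. Last, press the offcut down onto the bed and into the fence at once with one firm diagonal push (about 10 N each way) and finish while holding it like that, ready to be marked. Leave everything else on the bench alone.

Things in the scene. Friction and masses are not known exactly. Their poses are not given: they have to be found in the camera images.
- jig: Marking jig fixed to the bench: plywood base 145 x 320 x 10 mm with white bed, fence and two end stops. Origin on the bench surface; x points at the fence, y along it to the blue end stop, z up. In jig mm: bed top z = 16; fence working face x = 30; blue end stop's working face y = 110 (stop 24 high above the bed, x = -35 to 30, 30 thick). Position and yaw vary.
- bed: The white bed of the jig, 135 x 300 x 6 mm. Origin on its top surface, at x = 0, y = 0 of the jig; axes as the jig. Slick: friction on the wood about 0.2.
- fence: Aluminium fence along the jig's far side, 300 long, 20 thick, 24 mm high above the bed. Origin at the foot of its working face, at mid length; axes as the jig (working face looks to -x). Slick like the bed.
- offcut: Loose pale wooden offcut, L-shaped (stepped) section, 90 mm long, about 0.13 kg, standing on its broad underside. Origin: centre of the underside. Own y along the length, z up, x from step to tall back. Tall part x = 1 to 29 mm, 55 high; low step x = -29 to 1 mm, 18 high. The flat back face (x = 29) goes against the fence.
- back_left (a point): Point on the offcut: bottom edge of its back face at its +y end (own x = 29, y = 45, z = 0 mm), the end that goes to the fixed blue end stop.
- back_right (a point): Point on the offcut: bottom edge of its back face at its -y end (own x = 29, y = -45, z = 0 mm), the end that meets the orange sliding stop.
- slide_stop (a joint): Orange sliding end stop, in m: 0 = fully open, grows as it slides along jig +y towards the offcut, up to 0.13. With the offcut home against the blue stop it meets it at about 0.09. Starts between 0 and 0.045, slides with about 2 N of friction, stays where it is left.
- slide_face (a point): Foot of the sliding stop's working face, mid width, on the bed (jig x = 0, y = -70 mm + joint value, z = 16); axes as the jig. Behind it (-y): orange carriage 60 long, 50 wide, 24 mm high above the bed; on its rear end a black fin, 14 thick in y (46 to 60 mm behind the face), 36 wide in x, top 55 mm above the bed. Push it from behind or pinch the fin.
- spare_block: Bystander, leave it alone (mm): plain brown wooden block, 70 x 35 x 20. Origin under its centre.
- amber_bottle: Bystander, leave it alone (mm): amber bottle with black cap, 60 diameter, 130 high. Origin under its centre.
- mug: Bystander, leave it alone (mm): white mug, 80 diameter, 90 high. Origin under its centre.
- dish: Bystander, leave it alone (mm): shallow glass dish, 70 diameter, 16 high. Origin under its centre.
- screwdriver: Bystander, leave it alone (mm): screwdriver with red handle, 180 long, lying. Origin near its middle.
- house: Bystander, leave it alone (mm): small maroon model house with red roof, about 60 x 45 x 47 high. Origin under its centre.
- steel_rule: Bystander, leave it alone (mm): flat steel rule, 200 x 30 x 4. Origin under its centre.
- wash_bottle: Bystander, leave it alone (mm): white bottle with blue cap, 64 diameter, 150 high. Origin under its centre.
Mind the look-alikes: they are no part of the job. What is shaped like the offcut but green, purple or turquoise is not meant.

How it is judged:
By the outcome, as a careful person would: the job done as asked, in the order asked, and still so for the second after the job is handed in, while the arm keeps its last pose, push and grip.
It also fails if it takes over 66 s, if anything falls off the work surface, if the arm or the gripper's body presses on something with over 40 N, if the wrist force passes 120 N, or if a joint passes its speed limit or range.

## Working session

There is one attempt and no reset: what is moved stays moved. The work goes in short steps, Python scripts to look and compute and a tool call to move; the robot and the scene stay as the last step left them, time stands still between calls to the robot, and variables do not carry over. Pictures are saved under pics/ and viewed, and the job is handed in when it is done.

Besides the shell and the picture viewer there is one more tool, called after "Call:" as name(argument=value, ...) on one line, values as JSON. play_rows: Moves the arm, as the interface text tells. Its arguments: {"type":"object","properties":{"moves":{"type":"array"},"grip_force":{"type":"number"}},"required":["moves"]}

```bash
mkdir -p pics; ls
cat > h.py <<'E'
import numpy as np, cv2, json
from workcell import get_obs, camera, job_done
E
python3 - <<'E'
from h import *
o=get_obs(); print(o)
for n in ["side","top","wrist"]:
    c=camera(n); cv2.imwrite(f"pics/{n}0.png",c["img"][:,:,::-1])
    np.savez(f"{n}0.npz",**c)
    print(n,c["fov_y"],c["cx"],c["cy"],c["k1"],np.round(c["world_from_camera"],3).tolist())
E
```

```text
pics
{'time': 0.0, 'q': array([ 6.78386538e+01,  5.01207045e+00,  1.00348161e+01,  9.51021443e+01,
       -6.96599699e-04,  9.00011451e+01]), 'qd': array([-0.08549043, -0.05390518, -0.07124138,  0.01755347, -0.05768398,
        0.06387132]), 'joint_efforts': array([ 6.87361080e-04, -5.20387387e+01,  4.64802039e+01,  1.64934515e-02,
        4.48575236e-05,  1.28112586e-05]), 'ee_pos': array([0.20737948, 0.50914033, 0.23057703]), 'tcp_rot': array([-9.00006982e+01,  7.93985853e-02,  6.78375088e+01]), 'wrist_force': array([0.5343993 , 0.6559175 , 0.24205668]), 'torque': array([-0.02539313, -0.02686043,  0.00970724]), 'opening': 0.0852042098062486}
side 46.75798612570154 258.8464660358372 191.15062539042762 -0.10750262268154542 [[-0.933, 0.26, -0.248, 0.128], [-0.358, -0.644, 0.676, 1.095], [0.016, 0.72, 0.694, 1.177], [0.0, 0.0, 0.0, 1.0]]
top 45.6575531612228 261.69119904363146 199.7903306485552 -0.07566331949365475 [[-0.006, 0.982, -0.19, 0.276], [-1.0, -0.002, 0.017, 0.019], [0.016, 0.19, 0.982, 1.384], [0.0, 0.0, 0.0, 1.0]]
wrist 65.82948498345257 254.5422921524492 190.20429235553726 -0.05070001305338827 [[0.377, -0.879, -0.293, 0.132], [0.926, 0.358, 0.12, 0.54], [-0.0, -0.316, 0.949, 0.373], [0.0, 0.0, 0.0, 1.0]]
```

View pics/side0.png

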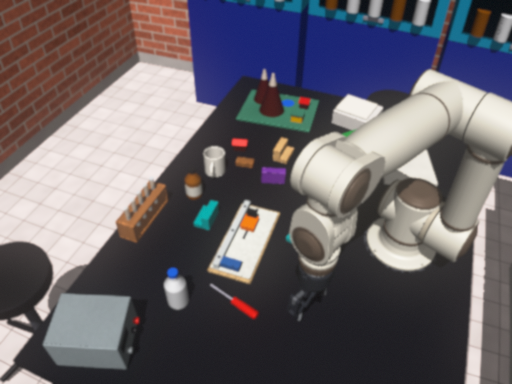

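View pics/top0.png

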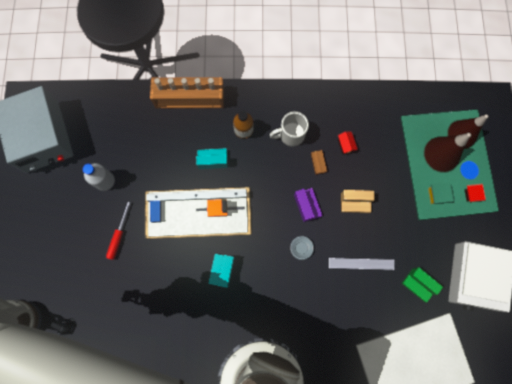

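View pics/wrist0.png

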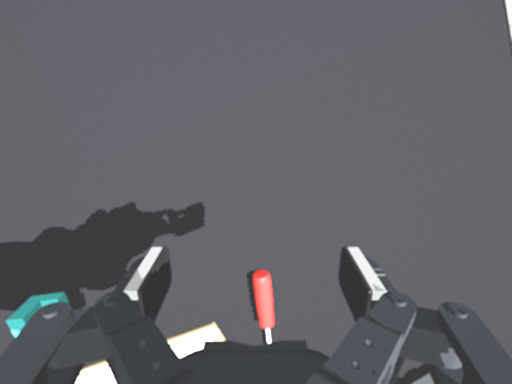

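```bash
cat >> h.py <<'E'
def K(c):
    f=192/np.tan(np.radians(float(c["fov_y"]))/2); return f,float(c["cx"]),float(c["cy"]),float(c["k1"])
def proj(c,P):
    f,cx,cy,k1=K(c); T=np.linalg.inv(c["world_from_camera"]); P=np.atleast_2d(P)
    q=P@T[:3,:3].T+T[:3,3]; s=np.c_[q[:,0],-q[:,1]]/-q[:,2:3]
    s=s*(1+k1*(s**2).sum(1,keepdims=True)); return s*f+[cx,cy]
def ray(c,uv):
    f,cx,cy,k1=K(c); d=(np.array(uv,float)-[cx,cy])/f; s=d.copy()
    for _ in range(30): s=d/(1+k1*(s@s))
    W=np.array(c["world_from_camera"]); v=W[:3,:3]@np.array([s[0],-s[1],-1]); return W[:3,3],v/np.linalg.norm(v)
def onz(c,uv,z):
    o,v=ray(c,uv); return o+v*(z-o[2])/v[2]
def tri(obs):
    A=np.zeros((3,3));b=np.zeros(3)
    for c,uv in obs:
        o,v=ray(c,uv); M=np.eye(3)-np.outer(v,v); A+=M;b+=M@o
    return np.linalg.solve(A,b)
def load(n): return dict(np.load(f"{n}.npz"))
def crop(c,x0,y0,x1,y1,s,fn):
    im=c["img"][y0:y1,x0:x1,::-1]; cv2.imwrite(fn,cv2.resize(np.ascontiguousarray(im),None,fx=s,fy=s,interpolation=cv2.INTER_CUBIC))
E
python3 - <<'E'
from h import *
t=load("top0"); s=load("side0")
crop(t,290,170,400,230,7,"pics/t_off.png")
crop(t,135,180,260,245,6,"pics/t_jig.png")
crop(s,225,125,305,195,8,"pics/s_off.png")
crop(s,200,190,290,285,6,"pics/s_jig.png")
E
```

```text
(no output)
```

View pics/t_off.png

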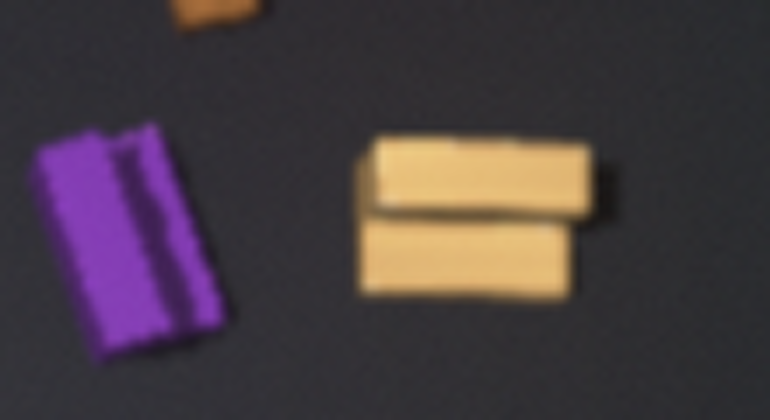

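View pics/s_off.png

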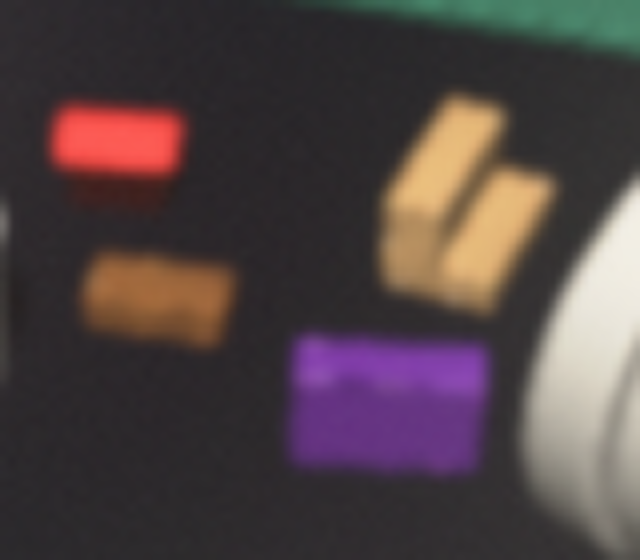

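View pics/t_jig.png

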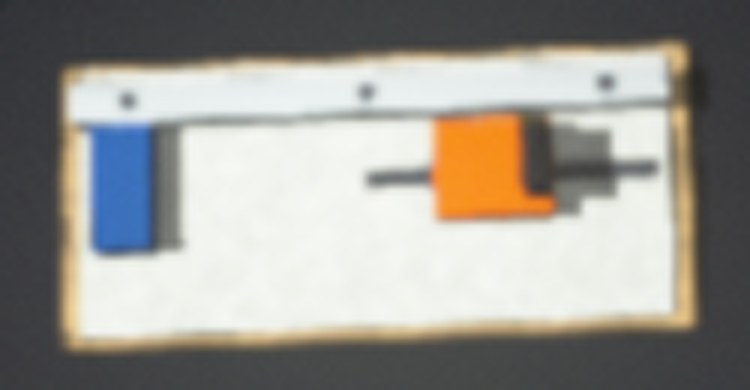

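View pics/s_jig.png

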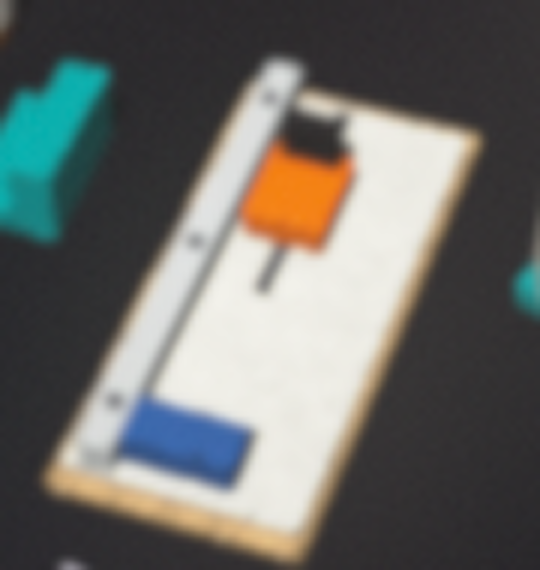

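```bash
cat > fit.py <<'E'
from h import *
from scipy.optimize import least_squares
t=load("top0"); s=load("side0")
def U(x0,y0,sc,l): return [((x+.5)/sc-.5+x0,(y+.5)/sc-.5+y0) for x,y in l]
def fit(obs,z0,freez=True):
    # obs: (cam, local mm, uv)
    def T(p,l):
        c,sn=np.cos(p[3]),np.sin(p[3]); l=np.array(l)/1000
        return np.array([p[0]+c*l[0]-sn*l[1],p[1]+sn*l[0]+c*l[1],p[2]+l[2]])
    f=lambda p:np.concatenate([(proj(c,T(p,l))[0]-uv) for c,l,uv in obs])
    best=None
    for y in np.radians([0,90,180,270]):
        r=least_squares(f,[.45,0,z0,y],loss='soft_l1')
        if best is None or r.cost<best.cost: best=r
    return best.x,f(best.x).reshape(-1,2)
# offcut: y+ = image left(top), back = up
o=[]
for l,uv in zip([(29,45,55),(29,-45,55),(1,-45,55),(1,45,55),(-29,45,18),(-29,-45,18)],U(290,170,7,[(375,137),(590,147),(590,217),(375,210),(358,292),(569,298)])): o.append((t,l,uv))
for l,uv in zip([(29,-45,55),(1,-45,55),(29,45,55),(1,45,55),(-29,-45,18),(-29,45,18),(29,45,0),(-29,45,0)],U(225,125,8,[(452,93),(508,103),(384,203),(435,215),(555,178),(493,288),(382,285),(490,313)])): o.append((s,l,uv))
p,r=fit(o,0); print("offcut",np.round(p[:3],4),np.degrees(p[3])); print(np.round(r,1).tolist())
j=[]
# jig: base corners z=10: x -? unknown; use blue stop top (z=40) x -35..30,y110..140 ; fence top z 40 x30..50 y±150 ; 
for l,uv in zip([(30,110,40),(-35,110,40),(30,140,40),(-35,140,40),(50,150,40),(30,150,40),(50,-150,40),(30,-150,40)],U(135,180,6,[(152,124),(152,249),(91,128),(94,251),(68,82),(72,125),(668,47),(668,103)])): j.append((t,l,uv))
for l,uv in zip([(30,110,40),(-35,110,40),(-35,140,40),(50,-150,40),(30,-150,40)],U(200,190,6,[(140,400),(253,430),(238,470),(268,60),(304,66)])): j.append((s,l,uv))
p,r=fit(j,0); print("jig",np.round(p[:3],4),np.degrees(p[3])); print(np.round(r,1).tolist())
def T(l):
    c,sn=np.cos(p[3]),np.sin(p[3]); l=np.array(l)/1000
    return np.array([p[0]+c*l[0]-sn*l[1],p[1]+sn*l[0]+c*l[1],p[2]+l[2]])
def inv(P):
    d=P[:2]-p[:2]; c,sn=np.cos(p[3]),np.sin(p[3]); return 1000*np.array([c*d[0]+sn*d[1],-sn*d[0]+c*d[1]])
for uv in U(135,180,6,[(433,118),(437,218)]): print("carr face top jig mm",inv(onz(t,uv,p[2]+.040)))
for uv in U(200,190,6,[(243,222),(322,250)]): print("carr face side",inv(onz(s,uv,p[2]+.040)))
E
python3 fit.py
```

```text
offcut [ 5.320e-01 -2.936e-01 -5.000e-04] 357.70744957291834
[[0.4, 0.9], [-0.6, 0.6], [-0.5, -0.3], [0.4, -0.4], [0.5, -0.2], [-0.5, 0.0], [0.0, 0.8], [-0.7, 1.2], [0.5, -0.8], [0.5, -0.5], [-0.5, 0.7], [-0.3, -0.6], [0.2, -0.6], [-0.2, -0.3]]
jig [ 0.5119  0.1914 -0.0055] 362.47683715404753
[[-0.1, -0.1], [0.0, 0.4], [0.1, -0.3], [-0.3, 0.5], [0.6, 1.0], [-0.0, 0.3], [-0.2, 2.4], [0.0, -0.5], [-0.3, -1.1], [-0.2, -0.7], [-1.0, -0.2], [-0.1, 0.4], [-0.9, 0.7]]
carr face top jig mm [ 26.20554214 -31.6434297 ]
carr face top jig mm [-24.66758685 -32.30160064]
carr face side [ 19.45721076 -24.11784799]
carr face side [-29.95545375 -19.13877319]
```

```bash
cat >> h.py <<'E'
from scipy.spatial.transform import Rotation as Ro
def plan(p,rpy):
    o=get_obs(); R0=Ro.from_euler('xyz',o["tcp_rot"],degrees=True)
    R=Ro.from_euler('xyz',rpy,degrees=True)
    d=R0.inv().apply(np.array(p)-o["ee_pos"]); w=(R0.inv()*R).as_rotvec(degrees=True)
    print("t",o["time"],"shift",np.round(d,4).tolist(),"turn",np.round(w,2).tolist(),"F",np.round(o["wrist_force"],1))
E
python3 -c "
from h import *
plan([.52,-.28,.23],[-90,0,-2.3])"
```

```text
t 0.15 shift [-0.613, 0.0014, -0.5872] turn [0.04, 70.14, -0.05] F [-0.9 -0.5 -0.2]
```

Call:
play_rows(moves=[[[0, 0, 0], [-0.03, 0, -0.03], 100], [[0, 0, 0], [-0.065, 0, -0.063], 100], [[0, 0, 0], [-0.1, 0, -0.096], 100], [[0, 0, 0], [-0.135, 0, -0.13], 100], [[0, 0, 0], [-0.17, 0, -0.163], 100]])

```text
time: 0.65
ee_pos: [0.2944, 0.2887, 0.2311]
tcp_rot: [-90.0, 0.0, 67.9]
wrist_force: [1.9, 0.1, 0.5]
opening: 0.0851
```

Call:
play_rows(moves=[[[0, 6, 0], [-0.035, 0, -0.033], 100], [[0, 13, 0], [-0.07, 0, -0.066], 100], [[0, 20, 0], [-0.105, 0, -0.1], 100], [[0, 27, 0], [-0.14, 0, -0.133], 100], [[0, 34, 0], [-0.17, 0, -0.163], 100]])

```text
time: 1.15
ee_pos: [0.3813, 0.0693, 0.2314]
tcp_rot: [-90.0, -0.0, 33.5]
wrist_force: [0.5, 0.9, -0.0]
opening: 0.0855
```

```bash
python3 -c "
from h import *
plan([.52,-.28,.23],[-90,0,-2.3])"
```

```text
t 1.15 shift [-0.0773, 0.0015, -0.3678] turn [0.01, 35.82, 0.03] F [ 0.5  0.9 -0. ]
```

Call:
play_rows(moves=[[[0, 6, 0], [-0.01, 0, -0.047], 100], [[0, 13, 0], [-0.02, 0, -0.095], 100], [[0, 20, 0], [-0.03, 0, -0.142], 100], [[0, 28, 0], [-0.04, 0, -0.19], 100], [[0, 35.8, 0], [-0.05, 0, -0.235], 100]])

```text
time: 1.65
ee_pos: [0.4707, -0.1538, 0.2311]
tcp_rot: [-90.0, -0.0, -2.3]
wrist_force: [1.1, 0.0, 0.8]
opening: 0.0854
```

```bash
python3 -c "
from h import *
plan([.52,-.28,.23],[-90,0,-2.3])"
```

```text
t 1.65 shift [0.0543, 0.0011, -0.1241] turn [-0.0, -0.03, 0.0] F [1.1 0.  0.8]
```

Call:
play_rows(moves=[[[0, 0, 0], [0.012, 0, -0.028], 100], [[0, 0, 0], [0.027, 0, -0.06], 100], [[0, 0, 0], [0.042, 0, -0.095], 100], [[0, 0, 0], [0.054, 0, -0.124], 100], [[0, 0, 0], [0.054, 0, -0.124], 100]])

```text
time: 2.15
ee_pos: [0.5206, -0.2803, 0.2294]
tcp_rot: [-90.0, 0.1, -2.1]
wrist_force: [-0.2, -0.0, -0.7]
opening: 0.0854
```

Run:
```python
from h import *
for n in ["wrist"]:
    c=camera(n); cv2.imwrite(f"pics/{n}1.png",c["img"][:,:,::-1]); np.savez(f"{n}1.npz",**c)
    crop(c,120,120,390,330,2.8,"pics/w1c.png")
```

```text
(no output)
```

View pics/wrist1.png

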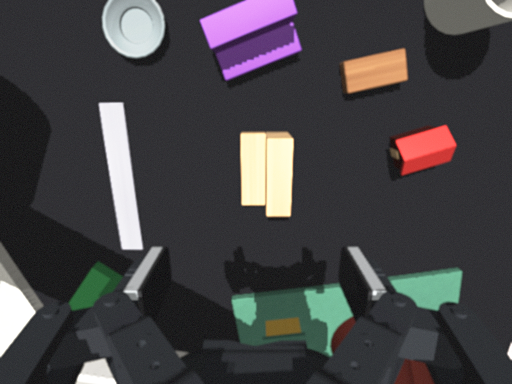

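View pics/w1c.png

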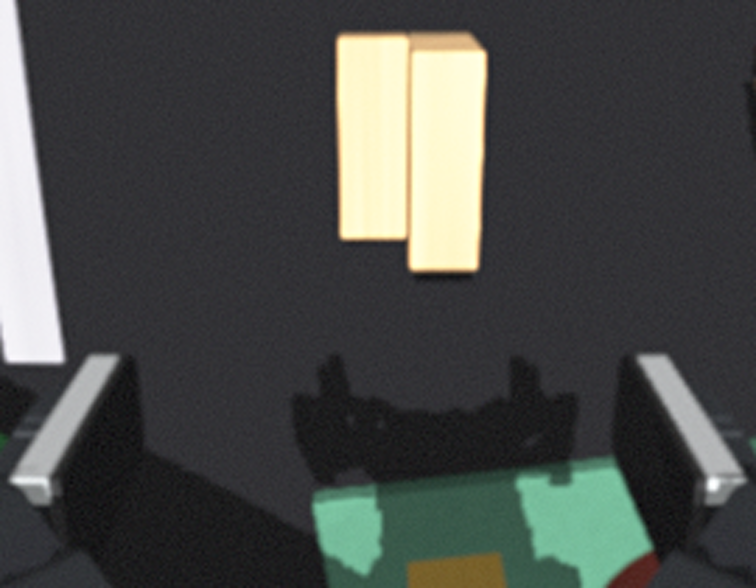

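Call:
play_rows(moves=[[[0, 0, 0], [0.012, 0.02, 0], 100], [[0, 0, 0], [0.024, 0.04, 0], 100], [[0, 0, 0], [0.026, 0.06, 0], 100], [[0, 0, 0], [0.026, 0.08, 0], 100], [[0, 0, 0], [0.026, 0.08, 0], 100]])

```text
time: 2.7
ee_pos: [0.5449, -0.2766, 0.1485]
tcp_rot: [-89.9, 0.2, -1.9]
wrist_force: [-0.2, 0.2, -0.1]
opening: 0.0854
```

Run:
```python
from h import *
for n in ["wrist"]:
    c=camera(n); np.savez(f"{n}2.npz",**c)
    crop(c,120,80,390,290,2.8,"pics/w2c.png")
```

```text
(no output)
```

View pics/w2c.png

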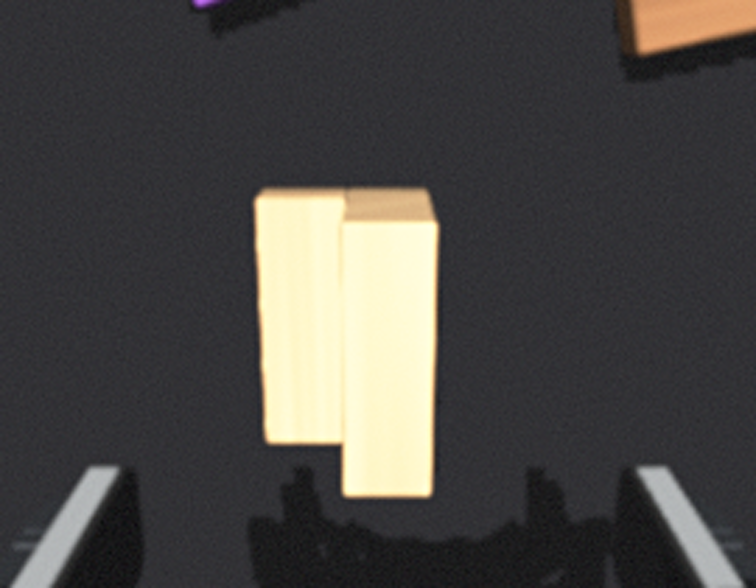

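```bash
cat > fit2.py <<'E'
from fit import *
a=load("wrist1"); b=load("wrist2")
L=[(29,45,55),(1,45,55),(29,-45,55),(1,-45,55),(-29,45,18),(-29,-45,18),(29,45,0)]
ua=U(120,120,2.8,[(486,50),(411,50),(478,270),(409,270),(337,35),(340,239),(472,33)])
ub=U(120,80,2.8,[(438,221),(343,221),(432,496),(342,496),(256,197),(266,443),(429,188)])
print("--- tri")
for l,x,y in zip(L,ua,ub): print(l,np.round(tri([(a,x),(b,y)]),4))
o=[(a,l,x) for l,x in zip(L,ua)]+[(b,l,x) for l,x in zip(L,ub)]
p,r=fit(o,0); print("offcut",np.round(p[:3],4),np.degrees(p[3])-360); print(np.round(r,1).tolist())
th=p[3]; q=p[:2]+.015*np.array([np.cos(th),np.sin(th)])
print("tall centre",q)
plan([q[0],q[1],.13],[-90,0,(np.degrees(th)+180)%360-180])
E
python3 fit2.py | sed -n '/tri/,$p'
```

```text
--- tri
(29, 45, 55) [ 0.5627 -0.2464  0.0582]
(1, 45, 55) [ 0.535  -0.247   0.0497]
(29, -45, 55) [ 0.56   -0.3369  0.0562]
(1, -45, 55) [ 0.5313 -0.3349  0.0581]
(-29, 45, 18) [ 0.5051 -0.2442  0.0197]
(-29, -45, 18) [ 0.5013 -0.3364  0.0168]
(29, 45, 0) [ 5.635e-01 -2.472e-01  3.000e-04]
offcut [ 0.5324 -0.2907  0.0018] -362.17625335313505
[[0.4, 0.4], [0.7, 0.3], [-0.0, 0.2], [0.3, 0.2], [0.4, 1.0], [0.3, -0.4], [-0.1, -0.1], [0.2, -0.1], [-0.8, -0.2], [-0.5, 0.2], [0.5, -0.0], [-0.4, -0.3], [-0.3, -0.4], [-0.3, -0.2]]
tall centre [ 0.547419   -0.29122977]
t 2.75 shift [0.0025, 0.0205, -0.0141] turn [-0.06, 0.26, -0.12] F [-0.4  0.5  0.6]
```

Call:
play_rows(moves=[[[0, 0.3, 0], [0.0025, 0.01, -0.007], 75], [[0, 0.3, 0], [0.0025, 0.03, -0.014], 75], [[0, 0.3, 0], [0.0025, 0.05, -0.014], 75], [[0, 0.3, 0], [0.0025, 0.065, -0.014], 75], [[0, 0.3, 0], [0.0025, 0.075, -0.014], 75]])

```text
time: 3.25
ee_pos: [0.5481, -0.2924, 0.0755]
tcp_rot: [-90.0, 0.0, -2.3]
wrist_force: [-0.4, -1.0, -0.5]
opening: 0.0643
```

Run:
```python
from h import *
plan([.5474,-.2912,.026],[-90,0,-2.2])
c=camera("wrist"); np.savez("wrist3.npz",**c); cv2.imwrite("pics/w3.png",c["img"][:,:,::-1])
```

```text
t 3.25 shift [-0.0007, 0.0495, 0.0011] turn [-0.01, -0.08, -0.01] F [-0.4 -1.  -0.5]
```

View pics/w3.png

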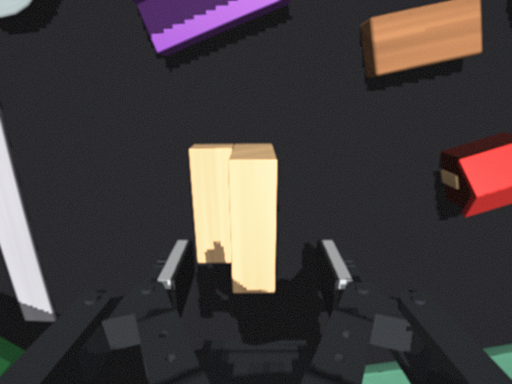

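Call:
play_rows(moves=[[[0, 0, 0], [0, 0.02, 0], 75], [[0, 0, 0], [0, 0.035, 0.001], 75], [[0, 0, 0], [0, 0.045, 0.001], 75], [[0, 0, 0], [0, 0.0495, 0.001], 75], [[0, 0, 0], [0, 0.0495, 0.001], 75]])

```text
time: 3.8
ee_pos: [0.5481, -0.2911, 0.0264]
tcp_rot: [-90.0, 0.0, -2.3]
wrist_force: [0.7, 0.0, 0.2]
opening: 0.0641
```

Call:
play_rows(moves=[[[0, 0, 0], [0, 0, 0], 50], [[0, 0, 0], [0, 0, 0], 35], [[0, 0, 0], [0, 0, 0], 20], [[0, 0, 0], [0, 0, 0], 10], [[0, 0, 0], [0, 0, 0], 10]], grip_force=40)

```text
time: 4.3
ee_pos: [0.5486, -0.2915, 0.0276]
tcp_rot: [-90.0, -0.1, -2.3]
wrist_force: [-1.7, -0.5, 5.7]
opening: 0.0272
```

Run:
```python
from h import *
plan([.5474,-.2912,.1],[-90,0,-2.2])
c=camera("wrist"); np.savez("wrist4.npz",**c); cv2.imwrite("pics/w4.png",c["img"][:,:,::-1])
```

```text
t 4.3 shift [-0.0011, -0.0724, 0.0002] turn [0.04, -0.06, 0.07] F [-1.7 -0.5  5.7]
```

View pics/w4.png

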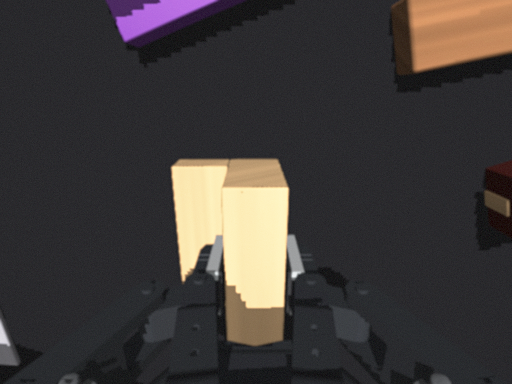

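Call:
play_rows(moves=[[[0, 0, 0], [0, -0.015, 0], 10], [[0, 0, 0], [0, -0.045, 0], 10], [[0, 0, 0], [0, -0.08, 0], 10], [[0, 0, 0], [0, -0.115, 0], 10], [[0, 0, 0], [0, -0.135, 0], 10]])

```text
time: 4.85
ee_pos: [0.5487, -0.2915, 0.1658]
tcp_rot: [-90.1, -0.2, -2.3]
wrist_force: [-0.5, -0.2, -1.4]
opening: 0.0275
```

Call:
play_rows(moves=[[[0, 0, 0], [0, 0, 0.02], 10], [[0, 0, 0], [-0.002, 0, 0.06], 10], [[0, -2, 0], [-0.004, 0, 0.105], 10], [[0, -4, 0], [-0.006, 0, 0.15], 10], [[0, -4.7, 0], [-0.008, 0, 0.195], 10]])

```text
time: 5.35
ee_pos: [0.547, -0.0937, 0.1611]
tcp_rot: [-90.0, 0.1, 2.5]
wrist_force: [1.0, 0.2, -0.8]
opening: 0.0275
```

Call:
play_rows(moves=[[[0, 0, 0], [-0.005, 0, 0.035], 10], [[0, 0, 0], [-0.01, 0, 0.07], 10], [[0, 0, 0], [-0.01, 0, 0.1], 10], [[0, 0, 0], [-0.01, 0, 0.12], 10], [[0, 0, 0], [-0.01, 0, 0.12], 10]])

```text
time: 5.85
ee_pos: [0.5319, 0.0261, 0.1613]
tcp_rot: [-90.0, 0.1, 2.6]
wrist_force: [1.1, 0.2, -0.8]
opening: 0.0272
```

Run:
```python
from h import *
plan([.525,.257,.1],[-90,0,2.5])
c=camera("wrist"); np.savez("wrist5.npz",**c); cv2.imwrite("pics/w5.png",c["img"][:,:,::-1])
```

```text
t 5.85 shift [0.0038, 0.0614, 0.2309] turn [-0.03, 0.13, -0.06] F [ 1.1  0.2 -0.8]
```

View pics/w5.png

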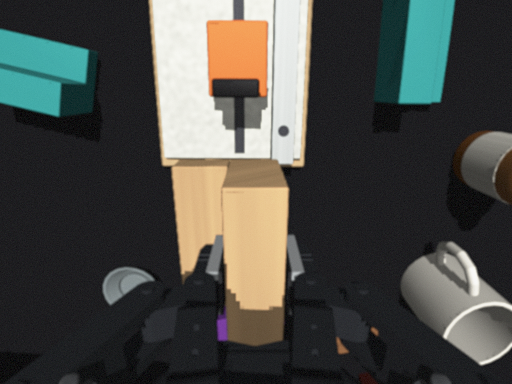

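Call:
play_rows(moves=[[[0, 0, 0], [0, 0, 0.03], 10], [[0, 0, 0], [0, 0, 0.06], 10], [[0, 0, 0], [0, 0, 0.085], 10], [[0, 0, 0], [0, 0, 0.1], 10], [[0, 0, 0], [0, 0, 0.1], 10]])

```text
time: 6.4
ee_pos: [0.5283, 0.1241, 0.1614]
tcp_rot: [-90.0, 0.0, 2.5]
wrist_force: [0.6, -1.0, -1.1]
opening: 0.0275
```

Run:
```python
from h import *
c=camera("wrist"); np.savez("wrist6.npz",**c); crop(c,120,0,390,210,2.8,"pics/w6.png")
c=load("wrist5"); crop(c,120,0,390,210,2.8,"pics/w5c.png")
print(get_obs()["ee_pos"])
```

```text
[0.52843921 0.12315161 0.16148261]
```

View pics/w6.png

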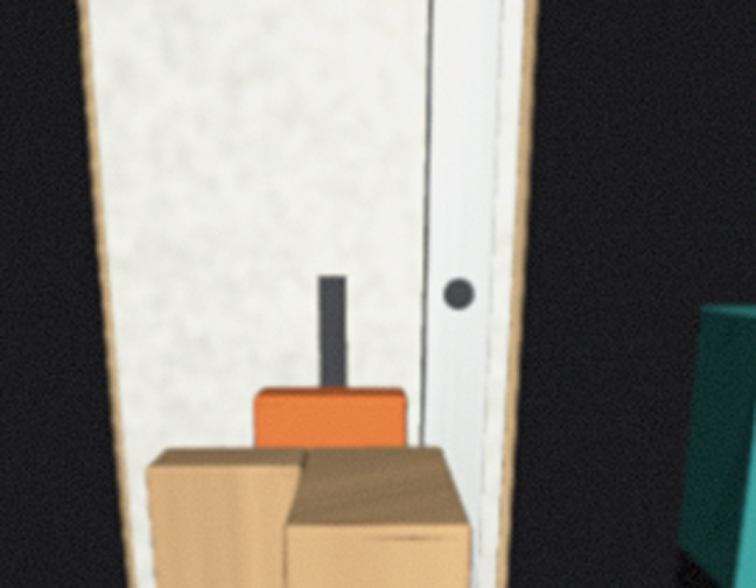

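View pics/w5c.png

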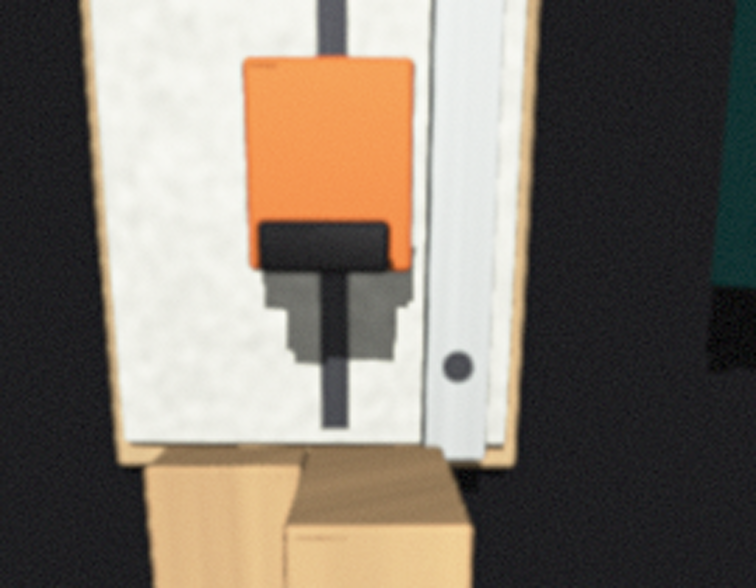

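Call:
play_rows(moves=[[[0, 0, 0], [-0.001, 0, 0.02], 10], [[0, 0, 0], [-0.002, 0, 0.04], 10], [[0, 0, 0], [-0.003, 0, 0.06], 10], [[0, 0, 0], [-0.003, 0, 0.07], 10], [[0, 0, 0], [-0.003, 0, 0.07], 10]])

```text
time: 6.95
ee_pos: [0.5227, 0.193, 0.1616]
tcp_rot: [-90.0, 0.0, 2.5]
wrist_force: [-0.6, -0.9, -1.1]
opening: 0.0276
```

Run:
```python
from h import *
c=camera("wrist"); np.savez("wrist7.npz",**c); crop(c,120,0,390,210,2.8,"pics/w7.png")
print(get_obs()["ee_pos"],get_obs()["tcp_rot"])
```

```text
[0.52272799 0.19241686 0.16164053] [-9.00306950e+01  1.60049184e-02  2.44268323e+00]
```

View pics/w7.png

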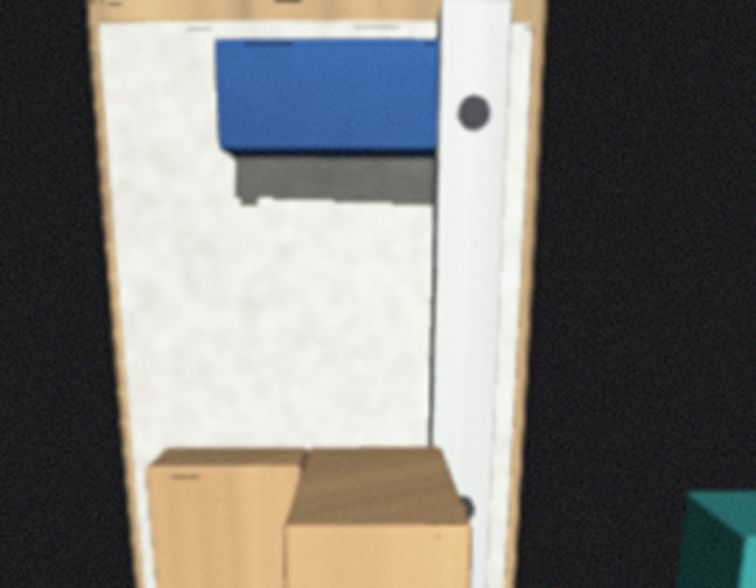

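```bash
cat > fit3.py <<'E'
from fit import *
a=load("wrist5"); b=load("wrist6"); c=load("wrist7")
o=[]
for l,uv in zip([(30,110,40),(-35,110,40),(-35,140,40),(30,140,40)],U(120,0,2.8,[(438,150),(221,150),(216,40),(440,41)])): o.append((c,l,uv))
for l,uv in zip([(30,-150,40),(50,-150,40)],U(120,0,2.8,[(428,459),(485,460)])): o.append((a,l,uv))
p,r=fit(o,0); print("--- jig",np.round(p[:3],4),(np.degrees(p[3])+180)%360-180); print(np.round(r,1).tolist())
def T(l):
    cc,sn=np.cos(p[3]),np.sin(p[3]); l=np.array(l)/1000
    return np.array([p[0]+cc*l[0]-sn*l[1],p[1]+sn*l[0]+cc*l[1],p[2]+l[2]])
def inv(P):
    d=P[:2]-p[:2]; cc,sn=np.cos(p[3]),np.sin(p[3]); return 1000*np.array([cc*d[0]+sn*d[1],-sn*d[0]+cc*d[1]])
for l in [(30,0,40),(30,60,40),(30,-60,40)]:
  for n,cam in (("5",a),("6",b),("7",c)): print(n,l,np.round((proj(cam,T(l))[0]+.5-[120,0])*2.8-.5))
print("carr",[inv(onz(a,uv,.040)).round(1) for uv in U(120,0,2.8,[(245,60),(412,60)])],[inv(onz(b,uv,.040)).round(1) for uv in U(120,0,2.8,[(255,395),(406,395)])])
# heights by triangulation: fence screw mid in views 6,7
print("carriage top far corners tri",[tri([(a,x),(b,y)]).round(4) for x,y in zip(U(120,0,2.8,[(245,60),(412,60)]),U(120,0,2.8,[(255,395),(406,395)]))])
# bed height: rail end? bed texture none; offcut in hand, own frame from view 7
L=[(29,45,55),(1,45,55),(-29,45,18),(29,45,0),(1,45,18)]
h=[(c,l,uv) for l,uv in zip(L,U(120,0,2.8,[(469,523),(287,523),(148,463),(441,448),(300,465)]))]
q,r=fit(h,.13); print("offcut in hand",np.round(q[:3],4),(np.degrees(q[3])+180)%360-180,np.round(r,1).tolist());
E
python3 fit3.py | sed -n '/---/,$p'
```

```text
--- jig [ 0.5107  0.1943 -0.0028] 2.32124382342613
[[0.4, 0.6], [-0.4, 0.6], [-0.3, 0.1], [0.5, -0.4], [-0.9, -0.3], [0.5, -0.5]]
5 (30, 0, 40) [437. -66.]
6 (30, 0, 40) [427. 294.]
7 (30, 0, 40) [431. 507.]
5 (30, 60, 40) [ 442. -315.]
6 (30, 60, 40) [431.  81.]
7 (30, 60, 40) [435. 324.]
5 (30, -60, 40) [432. 162.]
6 (30, -60, 40) [423. 481.]
7 (30, -60, 40) [427. 668.]
carr [array([-24.2, -33. ]), array([ 23.4, -33. ])] [array([-24.2, -31.1]), array([ 23.7, -31. ])]
carriage top far corners tri [array([0.487 , 0.1614, 0.0347]), array([0.5357, 0.1634, 0.0346])]
offcut in hand [0.5071 0.1906 0.1293] 1.8502353079850025 [[-0.2, 0.6], [-1.5, -0.1], [0.3, 0.1], [0.2, -0.7], [1.3, -0.1]]
```

Call:
play_rows(moves=[[[0, 0, 0], [-0.001, 0, 0.02], 10], [[0, 0, 0], [-0.001, 0, 0.045], 10], [[0, 0, 0], [-0.001, 0.015, 0.0585], 10], [[0, 0, 0], [-0.001, 0.045, 0.0585], 10], [[0, 0, 0], [-0.001, 0.075, 0.0585], 10]])

```text
time: 7.5
ee_pos: [0.5192, 0.251, 0.0851]
tcp_rot: [-90.0, -0.0, 2.5]
wrist_force: [-0.6, 0.6, -1.8]
opening: 0.0274
```

Run:
```python
from h import *
for n in ("top","side","wrist"):
    c=camera(n); np.savez(n+"8.npz",**c)
    if n=="side": crop(c,190,170,310,290,5,"pics/s8.png")
    if n=="top": crop(c,135,170,265,250,5,"pics/t8.png")
    if n=="wrist": cv2.imwrite("pics/w8.png",c["img"][:,:,::-1])
print(get_obs()["ee_pos"],get_obs()["tcp_rot"])
```

```text
[0.51782275 0.250059   0.08434404] [-90.12269042   0.24392672   2.4092256 ]
```

View pics/s8.png

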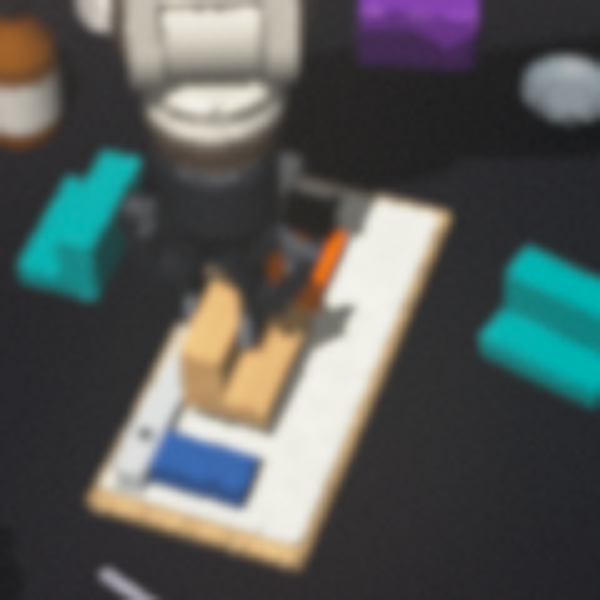

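View pics/w8.png

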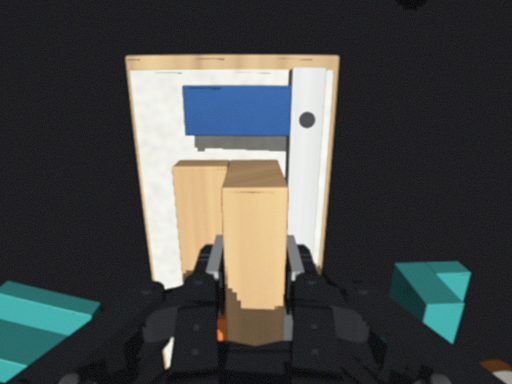

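Call:
play_rows(moves=[[[0, 0, 0], [0, 0.012, 0], 10], [[0, 0, 0], [0, 0.025, 0], 10], [[0, 0, 0], [0, 0.032, 0], 10], [[0, 0, 0], [0, 0.037, 0], 10], [[0, 0, 0], [0, 0.039, 0], 10]])

```text
time: 8.15
ee_pos: [0.519, 0.2514, 0.0473]
tcp_rot: [-90.0, 0.0, 2.4]
wrist_force: [0.5, -0.4, -0.7]
opening: 0.0272
```

Run:
```python
from h import *
o=get_obs(); print(o["ee_pos"],o["tcp_rot"],o["wrist_force"])
c=camera("wrist"); np.savez("wrist9.npz",**c); crop(c,120,40,390,250,2.8,"pics/w9.png")
```

```text
[0.51896437 0.25140156 0.04727999] [-9.00132487e+01  2.59295622e-02  2.43966607e+00] [ 0.50684959 -0.43003379 -0.73146895]
```

View pics/w9.png

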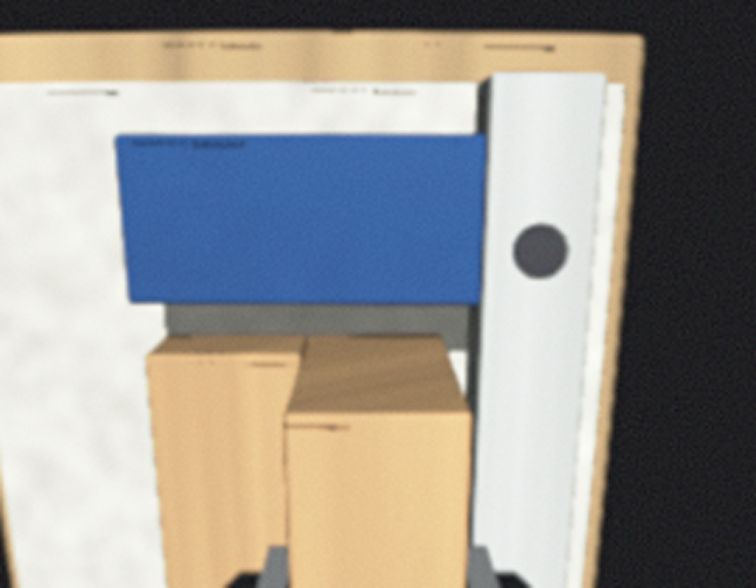

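Call:
play_rows(moves=[[[0, 0, 0], [0, 0.001, 0], 10], [[0, 0, 0], [0, 0.002, 0], 10], [[0, 0, 0], [0, 0.003, 0], 10], [[0, 0, 0], [0, 0.0035, 0], 10], [[0, 0, 0], [0, 0.0035, 0], 10]])

```text
time: 8.7
ee_pos: [0.5191, 0.2515, 0.0443]
tcp_rot: [-90.0, 0.0, 2.4]
wrist_force: [0.6, -0.1, -1.6]
opening: 0.0275
```

Call:
play_rows(moves=[[[0, 0, 0], [0, 0.0005, 0], 10], [[0, 0, 0], [0, 0.001, 0], 10], [[0, 0, 0], [0, 0.001, 0], 10], [[0, 0, 0], [0, 0.0015, 0], 10], [[0, 0, 0], [0, 0.0015, 0], 10]])

```text
time: 9.2
ee_pos: [0.5192, 0.2515, 0.0436]
tcp_rot: [-90.0, -0.0, 2.4]
wrist_force: [-2.4, -1.7, 5.9]
opening: 0.0274
```

Call:
play_rows(moves=[[[0, 0, 0], [0, -0.0007, 0], 10], [[0, 0, 0], [0, -0.0007, 0.002], 10], [[0, 0, 0], [0, -0.0007, 0.004], 10], [[0, 0, 0], [0, -0.0007, 0.006], 10], [[0, 0, 0], [0, -0.0007, 0.007], 10]])

```text
time: 9.7
ee_pos: [0.519, 0.2587, 0.0437]
tcp_rot: [-90.0, -0.0, 2.4]
wrist_force: [-0.3, -1.3, 3.6]
opening: 0.0273
```

Call:
play_rows(moves=[[[0, 0, 0], [0, 0, 0.0005], 10], [[0, 0, 0], [0, 0, 0.001], 10], [[0, 0, 0], [0, 0, 0.0015], 10], [[0, 0, 0], [0, 0, 0.002], 10], [[0, 0, 0], [0, 0, 0.002], 10]])

```text
time: 10.2
ee_pos: [0.5188, 0.2605, 0.0436]
tcp_rot: [-90.0, -0.0, 2.4]
wrist_force: [0.2, -1.5, 4.5]
opening: 0.0275
```

Call:
play_rows(moves=[[[0, 0, 0], [0, 0, 0.0005], 10], [[0, 0, 0], [0, 0, 0.001], 10], [[0, 0, 0], [0, 0, 0.0015], 10], [[0, 0, 0], [0, 0, 0.002], 10], [[0, 0, 0], [0, 0, 0.002], 10]])

```text
time: 10.7
ee_pos: [0.5187, 0.2609, 0.0437]
tcp_rot: [-90.2, -0.0, 2.4]
wrist_force: [0.2, -10.8, 8.1]
opening: 0.0277
```

Call:
play_rows(moves=[[[0, 0, 0], [0, -0.0003, -0.001], 10], [[0, 0, 0], [0.001, -0.0003, -0.001], 10], [[0, 0, 0], [0.002, -0.0003, -0.001], 10], [[0, 0, 0], [0.003, -0.0003, -0.001], 10], [[0, 0, 0], [0.0035, -0.0003, -0.001], 10]])

```text
time: 11.2
ee_pos: [0.5208, 0.2609, 0.0437]
tcp_rot: [-90.1, 0.2, 2.4]
wrist_force: [-7.3, -6.3, 9.9]
opening: 0.0275
```

Call:
play_rows(moves=[[[0, 0, 0], [0.0005, 0, 0], 10], [[0, 0, 0], [0.001, 0, 0], 10], [[0, 0, 0], [0.0015, 0, 0], 10], [[0, 0, 0], [0.002, 0, 0], 10], [[0, 0, 0], [0.002, 0, 0], 10]])

```text
time: 11.7
ee_pos: [0.5228, 0.261, 0.0437]
tcp_rot: [-90.1, 0.2, 2.5]
wrist_force: [-6.7, -6.8, 9.7]
opening: 0.0273
```

Run:
```python
from h import *
c=camera("wrist"); np.savez("wrist10.npz",**c); crop(c,120,40,390,250,2.8,"pics/w10.png")
c=camera("side"); crop(c,190,170,310,290,5,"pics/s10.png")
o=get_obs(); print(o["ee_pos"],o["tcp_rot"],o["wrist_force"])
```

```text
[0.5228027  0.26098762 0.04366208] [-90.07647167   0.16588336   2.44751726] [-6.28601901 -6.57604232  9.58576973]
```

View pics/w10.png

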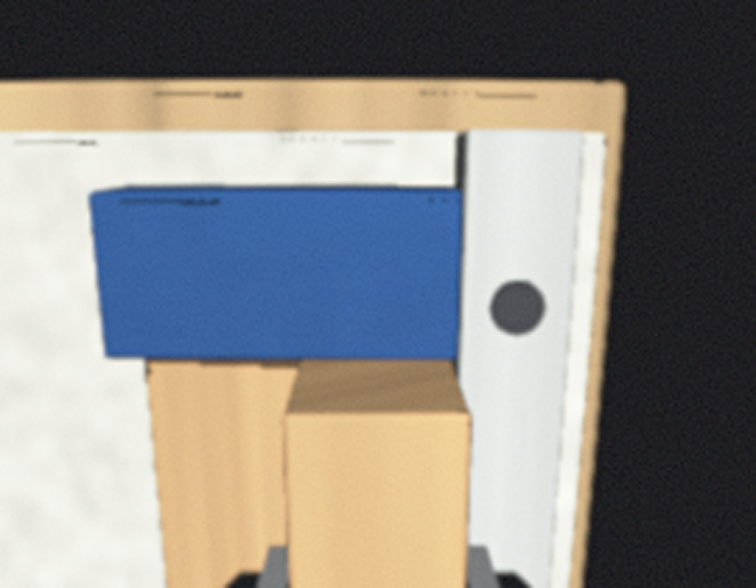

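View pics/s10.png

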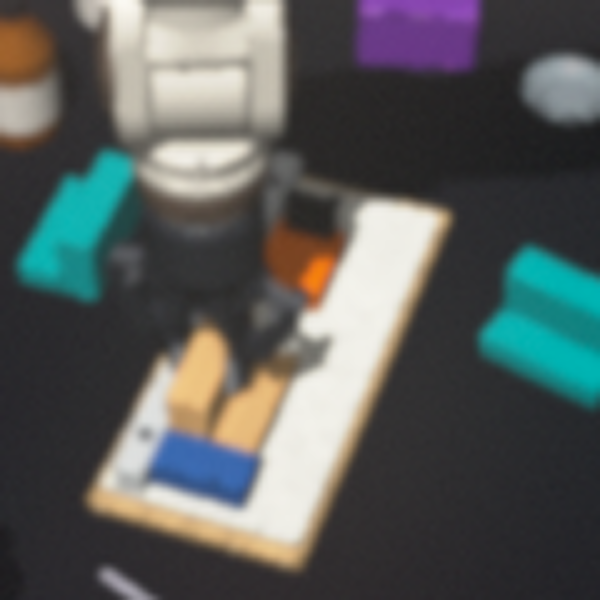

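Call:
play_rows(moves=[[[0, 0, 0], [0, -0.0006, 0], 10], [[0, 0, 0], [0.0005, -0.0008, 0], 10], [[0, 0, 0], [0.001, -0.0008, 0], 10], [[0, 0, 0], [0.0015, -0.0008, 0], 10], [[0, 0, 0], [0.0015, -0.0008, 0], 10]])

```text
time: 12.3
ee_pos: [0.5235, 0.261, 0.0437]
tcp_rot: [-90.1, 0.3, 2.5]
wrist_force: [-8.3, -5.8, 6.1]
opening: 0.0276
```

Call:
play_rows(moves=[[[0, 0, 0], [0.0005, -0.0003, 0], 10], [[0, 0, 0], [0.001, -0.0003, 0], 10], [[0, 0, 0], [0.001, -0.0003, 0], 10], [[0, 0, 0], [0.001, -0.0003, 0], 10], [[0, 0, 0], [0.001, -0.0003, 0], 10]])

```text
time: 12.8
ee_pos: [0.5236, 0.2611, 0.0438]
tcp_rot: [-90.1, 0.4, 2.5]
wrist_force: [-12.8, -5.0, 6.7]
opening: 0.0275
```

Call:
play_rows(moves=[[[0, 0, 0], [-0.0012, -0.0004, -0.0004], 10], [[0, 0, 0], [-0.0015, -0.0006, -0.0006], 10], [[0, 0, 0], [-0.0015, -0.0006, -0.0006], 40], [[0, 0, 0], [-0.0015, -0.0006, -0.0006], 50], [[0, 0, 0], [-0.0015, -0.0006, -0.0006], 55]])

```text
time: 13.3
ee_pos: [0.5257, 0.2614, 0.0458]
tcp_rot: [-90.0, -0.1, 2.4]
wrist_force: [-0.1, 0.2, -0.4]
opening: 0.0469
```

Run:
```python
from h import *
c=camera("wrist"); np.savez("wrist11.npz",**c); crop(c,120,40,390,250,2.8,"pics/w11.png")
o=get_obs(); print(o["ee_pos"],o["tcp_rot"],o["wrist_force"],o["opening"])
```

```text
[0.52565146 0.26137838 0.04579607] [-8.99746887e+01 -5.40638900e-02  2.44284275e+00] [ 0.21313107  0.37454544 -0.49822286] 0.04651779445591389
```

View pics/w11.png

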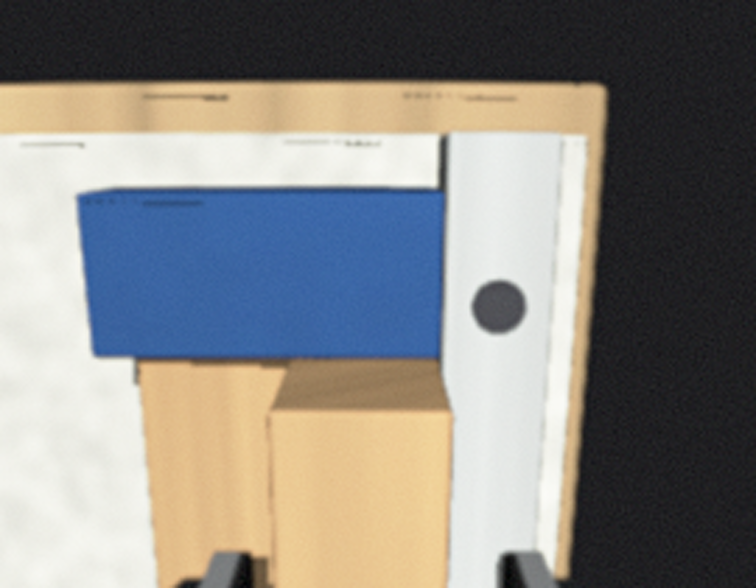

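Call:
play_rows(moves=[[[0, 0, 0], [0, -0.01, 0], 60], [[0, 0, 0], [0, -0.04, 0], 60], [[0, 0, 0], [0, -0.075, 0], 60], [[0, 0, 0], [0, -0.1, 0], 40], [[0, 0, 0], [0, -0.11, -0.005], 20]])

```text
time: 13.85
ee_pos: [0.5264, 0.2569, 0.1592]
tcp_rot: [-89.9, -0.2, 2.5]
wrist_force: [-0.2, 0.1, -0.2]
opening: 0.0231
```

Call:
play_rows(moves=[[[0, 0, 0], [-0.004, 0, -0.03], 0], [[0, 0, 0], [-0.009, 0, -0.075], 0], [[0, 0, 0], [-0.014, 0, -0.12], 0], [[0, 0, 0], [-0.0185, 0, -0.16], 0], [[0, 0, 0], [-0.0185, 0, -0.177], 0]])

```text
time: 14.35
ee_pos: [0.5137, 0.0754, 0.1553]
tcp_rot: [-90.0, 0.0, 2.3]
wrist_force: [-0.6, 0.6, 0.1]
opening: -0.0001
```

Run:
```python
from h import *
c=camera("wrist"); np.savez("wrist12.npz",**c); cv2.imwrite("pics/w12.png",c["img"][:,:,::-1])
plan([.515,.081,.033],[-90,0,2.4])
```

```text
t 14.4 shift [0.0013, 0.1223, 0.0066] turn [0.06, -0.14, -0.02] F [ 0.  -1.3  1.5]
```

View pics/w12.png

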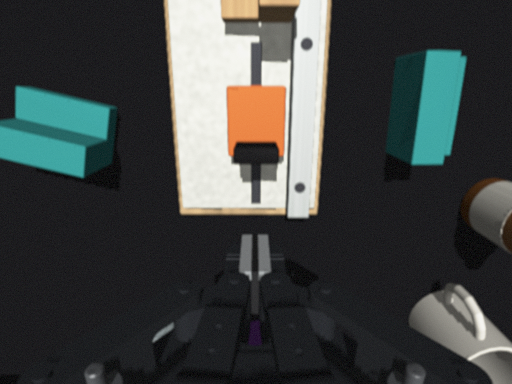

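Call:
play_rows(moves=[[[0, 0, 0], [0.001, 0.02, 0], 0], [[0, 0, 0], [0.001, 0.055, 0], 0], [[0, 0, 0], [0.001, 0.09, 0], 0], [[0, 0, 0], [0.001, 0.11, 0], 0], [[0, 0, 0], [0.001, 0.119, 0], 0]])

```text
time: 14.9
ee_pos: [0.514, 0.0785, 0.0339]
tcp_rot: [-90.0, 0.2, 2.4]
wrist_force: [-0.2, 0.1, -0.2]
opening: 0.0001
```

Run:
```python
from h import *
c=camera("wrist"); np.savez("wrist13.npz",**c); cv2.imwrite("pics/w13.png",c["img"][:,:,::-1])
plan([.515,.081,.033],[-90,0,2.4])
```

```text
t 14.95 shift [0.0011, 0.0007, 0.0024] turn [0.02, 0.05, -0.21] F [ 0.2  0.3 -0.8]
```

View pics/w13.png

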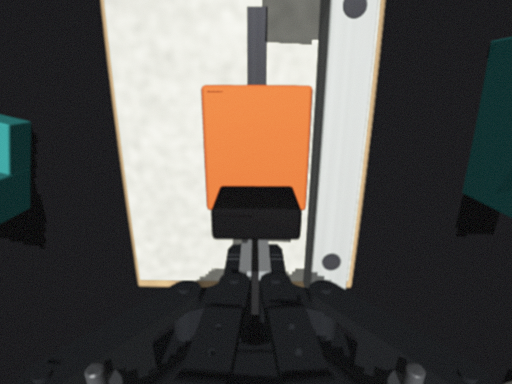

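Call:
play_rows(moves=[[[0, 0, 0], [0, 0, 0.006], 0], [[0, 0, 0], [0, 0, 0.012], 0], [[0, 0, 0], [0, 0, 0.018], 0], [[0, 0, 0], [0, 0, 0.024], 0], [[0, 0, 0], [0, 0, 0.03], 0]])

```text
time: 15.45
ee_pos: [0.5147, 0.1091, 0.0372]
tcp_rot: [-90.0, -0.1, 2.4]
wrist_force: [1.6, -2.1, 2.0]
opening: -0.0004
```

Call:
play_rows(moves=[[[0, 0, 0], [0, 0, 0.005], 0], [[0, 0, 0], [0, 0, 0.01], 0], [[0, 0, 0], [0, 0, 0.015], 0], [[0, 0, 0], [0, 0, 0.02], 0], [[0, 0, 0], [0, 0, 0.024], 0]])

```text
time: 15.95
ee_pos: [0.5131, 0.1329, 0.0364]
tcp_rot: [-90.0, 0.0, 2.4]
wrist_force: [1.4, -1.5, 1.5]
opening: -0.0001
```

Run:
```python
from h import *
c=camera("wrist"); np.savez("wrist14.npz",**c); cv2.imwrite("pics/w14.png",c["img"][:,:,::-1])
plan([.515,.081,.033],[-90,0,2.4])
```

```text
t 16.0 shift [-0.0003, 0.0034, -0.0524] turn [-0.02, 0.06, -0.01] F [-0.6 -0.5 -0.1]
```

View pics/w14.png

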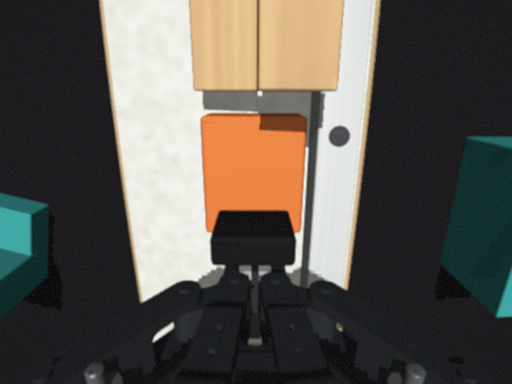

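Call:
play_rows(moves=[[[0, 0, 0], [0, 0, 0.002], 0], [[0, 0, 0], [0, 0, 0.004], 0], [[0, 0, 0], [0, 0, 0.0055], 0], [[0, 0, 0], [0, 0, 0.007], 0], [[0, 0, 0], [0, 0, 0.008], 0]])

```text
time: 16.5
ee_pos: [0.5127, 0.1405, 0.0364]
tcp_rot: [-90.0, 0.0, 2.4]
wrist_force: [0.7, -1.9, -0.2]
opening: 0.0
```

Call:
play_rows(moves=[[[0, 0, 0], [0, 0, 0.0005], 0], [[0, 0, 0], [0, 0, 0.001], 0], [[0, 0, 0], [0, 0, 0.0015], 0], [[0, 0, 0], [0, 0, 0.002], 0], [[0, 0, 0], [0, 0, 0.002], 0]])

```text
time: 17.0
ee_pos: [0.5126, 0.1425, 0.0364]
tcp_rot: [-90.0, 0.0, 2.4]
wrist_force: [0.0, -0.9, -0.3]
opening: -0.0001
```

Run:
```python
from h import *
c=camera("wrist"); np.savez("wrist15.npz",**c); crop(c,160,60,360,220,4,"pics/w15.png")
```

```text
(no output)
```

View pics/w15.png

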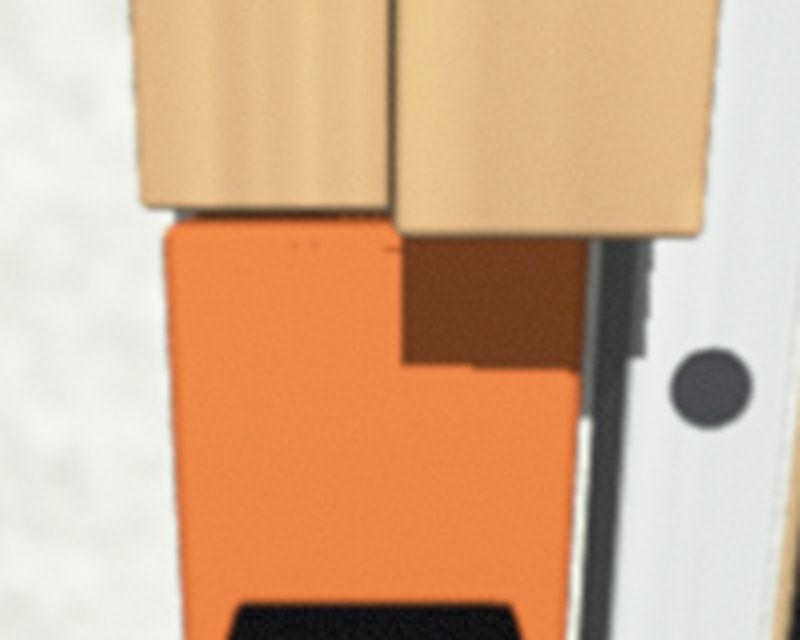

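Call:
play_rows(moves=[[[0, 0, 0], [0, 0, 0.0005], 0], [[0, 0, 0], [0, 0, 0.001], 0], [[0, 0, 0], [0, 0, 0.0015], 0], [[0, 0, 0], [0, 0, 0.002], 0], [[0, 0, 0], [0, 0, 0.002], 0]])

```text
time: 17.55
ee_pos: [0.5126, 0.1436, 0.0364]
tcp_rot: [-90.1, 0.0, 2.4]
wrist_force: [1.0, -7.5, -0.6]
opening: 0.0004
```

Call:
play_rows(moves=[[[0, 0, 0], [0, 0, 0.0005], 0], [[0, 0, 0], [0, 0, 0.001], 0], [[0, 0, 0], [0, 0, 0.001], 0], [[0, 0, 0], [0, 0, 0.0015], 0], [[0, 0, 0], [0, 0, 0.0015], 0]])

```text
time: 18.05
ee_pos: [0.5126, 0.1437, 0.0365]
tcp_rot: [-90.3, 0.0, 2.3]
wrist_force: [0.5, -15.9, 2.0]
opening: -0.0001
```

Run:
```python
from h import *
c=camera("wrist"); np.savez("wrist16.npz",**c); crop(c,160,60,360,220,4,"pics/w16.png")
```

```text
(no output)
```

View pics/w16.png

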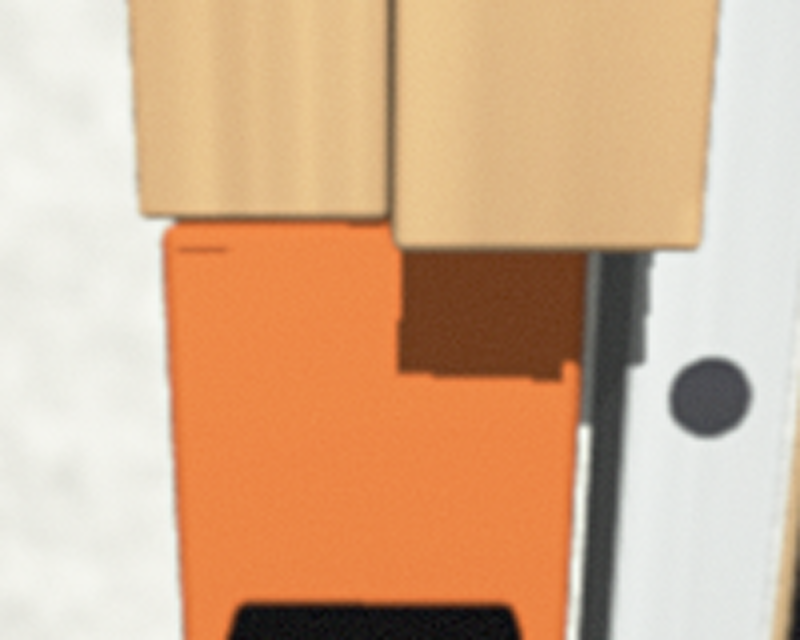

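Call:
play_rows(moves=[[[0, 0, 0], [0, 0, -0.002], 0], [[0, 0, 0], [0, 0, -0.007], 0], [[0, 0, 0], [0, 0, -0.015], 0], [[0, 0, 0], [0, -0.02, -0.018], 0], [[0, 0, 0], [0, -0.055, -0.018], 0]])

```text
time: 18.6
ee_pos: [0.5119, 0.1271, 0.09]
tcp_rot: [-90.0, 0.2, 2.4]
wrist_force: [0.4, -0.5, 0.5]
opening: 0.0005
```

Call:
play_rows(moves=[[[0, -6, 0], [-0.005, -0.03, 0], 0], [[0, -14, 0], [-0.012, -0.06, 0.01], 0], [[0, -22, 0], [-0.02, -0.075, 0.03], 0], [[0, -30, 0], [-0.03, -0.075, 0.06], 0], [[0, -38, 0], [-0.04, -0.075, 0.09], 0]])

```text
time: 19.1
ee_pos: [0.4696, 0.2169, 0.1675]
tcp_rot: [-90.0, -0.1, 40.7]
wrist_force: [0.3, 0.1, -0.2]
opening: -0.0001
```

```bash
cat >> h.py <<'E'
def Rt(yaw,tilt):
    return (Ro.from_euler('xyz',[-90,0,yaw],degrees=True)*Ro.from_rotvec([-tilt,0,0],degrees=True)).as_euler('xyz',degrees=True)
E
python3 - <<'E'
from h import *
print(get_obs()["q"].round(1), Rt(92.4,15), Ro.from_euler('xyz',Rt(92.4,15),degrees=True).apply([0,1,0]))
plan([.484,.259,.12],Rt(92.4,0))
c=camera("top"); crop(c,135,170,265,250,5,"pics/t17.png")
E
```

```text
[24.8 -0.5 -2.6 87.7  0.  74.1] [-1.05000000e+02 -1.27222187e-14  9.24000000e+01] [ 0.25859202  0.01083822 -0.96592583]
t 19.1 shift [0.0383, 0.0475, 0.0225] turn [0.06, -51.68, 0.1] F [ 0.3  0.1 -0.2]
```

View pics/t17.png

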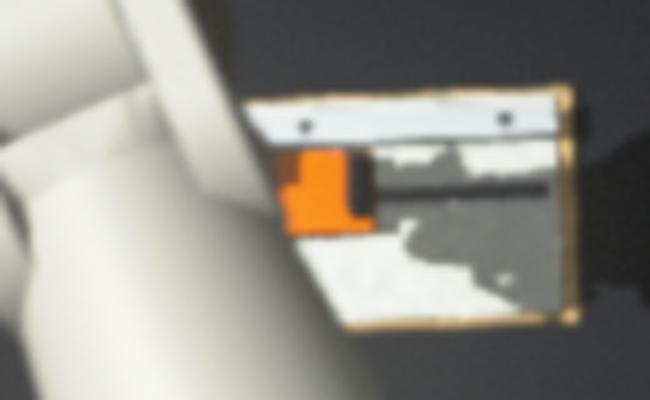

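Call:
play_rows(moves=[[[0, -8, 0], [0.008, 0.003, 0.005], 0], [[0, -16, 0], [0.016, 0.006, 0.01], 0], [[0, -24, 0], [0.024, 0.009, 0.015], 0], [[0, -32, 0], [0.032, 0.012, 0.02], 0], [[0, -40, 0], [0.038, 0.015, 0.0225], 0]])

```text
time: 19.65
ee_pos: [0.4841, 0.2584, 0.1514]
tcp_rot: [-90.0, -0.0, 80.8]
wrist_force: [0.3, -0.0, -0.6]
opening: -0.0
```

Call:
play_rows(moves=[[[0, -6, 0], [0, 0, 0], 0], [[0, -11.7, 0], [0, 0.002, 0], 0], [[0, -11.7, 0], [0, 0.004, 0], 0], [[0, -11.7, 0], [0, 0.006, 0], 0], [[0, -11.7, 0], [0, 0.008, 0], 0]])

```text
time: 20.15
ee_pos: [0.4839, 0.2579, 0.1434]
tcp_rot: [-90.0, -0.0, 92.0]
wrist_force: [0.1, -0.2, 0.6]
opening: 0.0002
```

Call:
play_rows(moves=[[[-4, 0, 0], [0, 0, 0], 0], [[-10, 0, 0], [0, 0, 0], 0], [[-15, 0, 0], [0, 0, 0], 0], [[-15, 0, 0], [0, 0.01, 0], 0], [[-15, 0, 0], [0, 0.02, 0], 0]])

```text
time: 20.65
ee_pos: [0.4835, 0.2581, 0.1232]
tcp_rot: [-104.9, -0.1, 92.1]
wrist_force: [0.0, 1.4, -0.3]
opening: -0.0001
```

Run:
```python
from h import *
plan([.484,.259,.06],Rt(92.4,15))
o=get_obs();print(o["q"].round(1))
c=camera("wrist"); np.savez("wrist18.npz",**c); cv2.imwrite("pics/w18.png",c["img"][:,:,::-1])
```

```text
t 20.65 shift [0.0008, 0.0612, 0.0158] turn [-0.05, -0.28, -0.02] F [ 0.   1.4 -0.3]
[ 31.9  -9.4 -17.3  69.   -7.3  28.9]
```

View pics/w18.png

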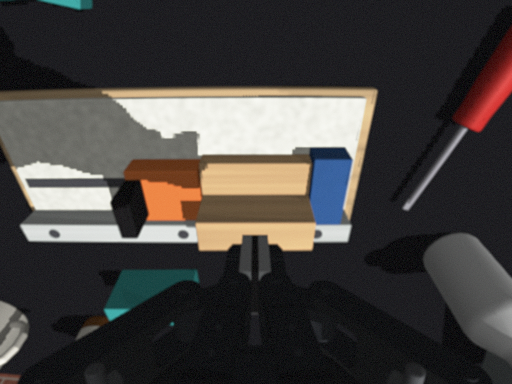

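Run:
```python
from h import *
plan([.490,.259,.048],Rt(92.4,15))
R=Ro.from_euler('xyz',Rt(92.4,15),degrees=True)
print("1mm down",R.inv().apply([0,0,-1]),"1mm jigx",R.inv().apply([.999,.042,0]))
```

```text
t 20.7 shift [0.0012, 0.0721, 0.0119] turn [-0.22, -0.27, -0.12] F [ 0.2 -0.1 -1.6]
1mm down [-5.55111512e-17  9.65925826e-01  2.58819045e-01] 1mm jigx [ 1.29380789e-04  2.58788630e-01 -9.65812315e-01]
```

Call:
play_rows(moves=[[[0, -0.3, 0], [0.001, 0.018, 0.004], 0], [[0, -0.3, 0], [0.001, 0.036, 0.008], 0], [[0, -0.3, 0], [0.001, 0.054, 0.011], 0], [[0, -0.3, 0], [0.001, 0.067, 0.012], 0], [[0, -0.3, 0], [0.001, 0.072, 0.012], 0]])

```text
time: 21.2
ee_pos: [0.4907, 0.2587, 0.0486]
tcp_rot: [-104.8, 0.2, 92.4]
wrist_force: [0.8, 0.0, -0.5]
opening: -0.0001
```

Run:
```python
from h import *
plan([.490,.259,.04],Rt(92.4,15))
c=camera("wrist"); np.savez("wrist19.npz",**c); cv2.imwrite("pics/w19.png",c["img"][:,:,::-1])
c=camera("side"); crop(c,190,170,310,290,5,"pics/s19.png")
print(get_obs()["ee_pos"])
```

```text
t 21.2 shift [0.0003, 0.0082, 0.0029] turn [-0.2, 0.03, -0.16] F [ 0.8  0.  -0.5]
[0.49096609 0.25899828 0.04993346]
```

View pics/w19.png

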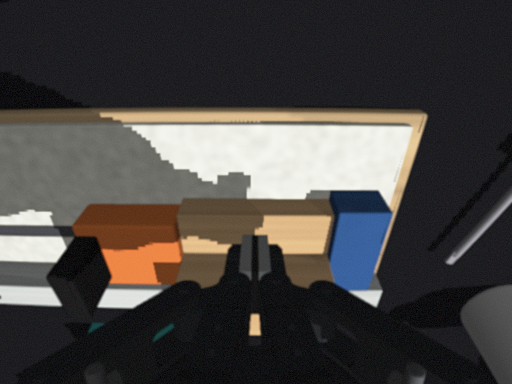

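View pics/s19.png

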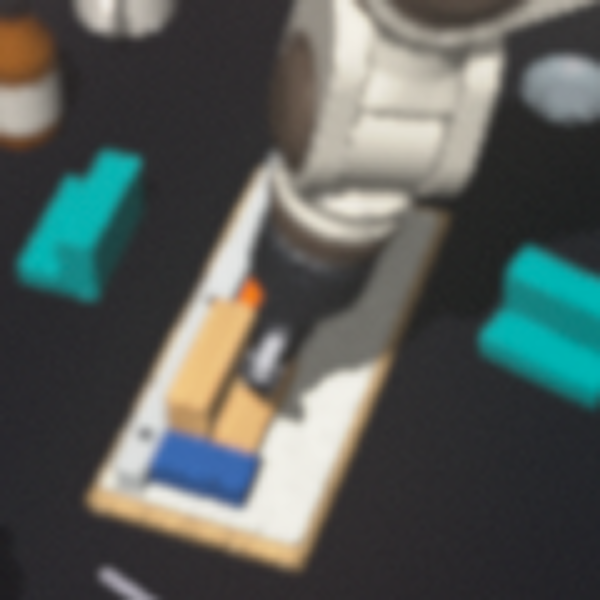

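Call:
play_rows(moves=[[[0, 0, 0], [0, 0.0025, 0.0006], 0], [[0, 0, 0], [0, 0.005, 0.0012], 0], [[0, 0, 0], [0, 0.007, 0.0018], 0], [[0, 0, 0], [0, 0.0085, 0.0022], 0], [[0, 0, 0], [0, 0.0095, 0.0025], 0]])

```text
time: 21.8
ee_pos: [0.4909, 0.2593, 0.041]
tcp_rot: [-105.0, 0.1, 92.4]
wrist_force: [0.3, 0.9, 0.7]
opening: 0.0002
```

Call:
play_rows(moves=[[[0, 0, 0], [0, 0.0005, 0.0001], 0], [[0, 0, 0], [0, 0.001, 0.0003], 0], [[0, 0, 0], [0, 0.0015, 0.0004], 0], [[0, 0, 0], [0, 0.002, 0.0005], 0], [[0, 0, 0], [0, 0.002, 0.0005], 0]])

```text
time: 22.3
ee_pos: [0.4909, 0.2592, 0.0389]
tcp_rot: [-105.0, 0.1, 92.4]
wrist_force: [-0.5, 0.6, -0.2]
opening: 0.0
```

Call:
play_rows(moves=[[[0, 0, 0], [0, 0.0004, -0.0015], 0], [[0, 0, 0], [0, 0.0008, -0.003], 0], [[0, 0, 0], [0, 0.0012, -0.0045], 0], [[0, 0, 0], [0, 0.0016, -0.006], 0], [[0, 0, 0], [0, 0.0016, -0.006], 0]])

```text
time: 22.8
ee_pos: [0.4974, 0.2595, 0.0389]
tcp_rot: [-105.0, 0.1, 92.4]
wrist_force: [0.6, -1.0, -0.3]
opening: 0.0001
```

Call:
play_rows(moves=[[[0, 0, 0], [0, 0.0006, -0.0004], 0], [[0, 0, 0], [0, 0.0012, -0.0007], 0], [[0, 0, 0], [0, 0.0018, -0.0011], 0], [[0, 0, 0], [0, 0.0024, -0.0014], 0], [[0, 0, 0], [0, 0.0024, -0.0014], 0]])

```text
time: 23.3
ee_pos: [0.4991, 0.2596, 0.0369]
tcp_rot: [-105.0, 0.1, 92.4]
wrist_force: [0.0, 0.9, 0.3]
opening: 0.0003
```

Call:
play_rows(moves=[[[0, 0, 0], [0, 0.0006, -0.0003], 0], [[0, 0, 0], [0, 0.0012, -0.0007], 0], [[0, 0, 0], [0, 0.0012, -0.0007], 0], [[0, 0, 0], [0, 0.0012, -0.0007], 0], [[0, 0, 0], [0, 0.0012, -0.0007], 0]])

```text
time: 23.8
ee_pos: [0.4998, 0.2597, 0.0361]
tcp_rot: [-105.0, 0.1, 92.4]
wrist_force: [-5.7, -0.5, 4.4]
opening: 0.0001
```

Call:
play_rows(moves=[[[0, 0, 0], [0, 0.0006, -0.0003], 0], [[0, 0, 0], [0, 0.0012, -0.0007], 0], [[0, 0, 0], [0, 0.0012, -0.0007], 0], [[0, 0, 0], [0, 0.0012, -0.0007], 0], [[0, 0, 0], [0, 0.0012, -0.0007], 0]])

```text
time: 24.3
ee_pos: [0.5, 0.2597, 0.0358]
tcp_rot: [-104.9, 0.1, 92.5]
wrist_force: [-16.1, -2.6, 15.7]
opening: -0.0004
```

Call:
play_rows(moves=[[[0, 0, 0], [0, -0.0005, 0.0003], 0], [[0, 0, 0], [0, -0.0005, 0.0003], 0], [[0, 0, 0], [0, -0.0005, 0.0003], 0], [[0, 0, 0], [0, -0.0005, 0.0003], 0], [[0, 0, 0], [0, -0.0005, 0.0003], 0]])

```text
time: 24.8
ee_pos: [0.4999, 0.2597, 0.0359]
tcp_rot: [-104.9, 0.1, 92.5]
wrist_force: [-10.6, -1.7, 10.2]
opening: 0.0002
```

Run:
```python
from h import *
F=[]
for i in range(4):
    c=camera("wrist"); F.append(get_obs()["wrist_force"])
print(np.round(F,1))
np.savez("wrist20.npz",**c); cv2.imwrite("pics/w20.png",c["img"][:,:,::-1])
c=camera("side"); crop(c,190,170,310,290,5,"pics/s20.png")
print(get_obs()["ee_pos"],get_obs()["time"])
```

```text
[[-12.1  -2.6   9.4]
 [-11.5  -2.1   9.4]
 [-11.6  -1.3  10.3]
 [-11.5  -0.9  10.1]]
[0.4998983  0.25972718 0.03586766] 25.05
```

View pics/w20.png

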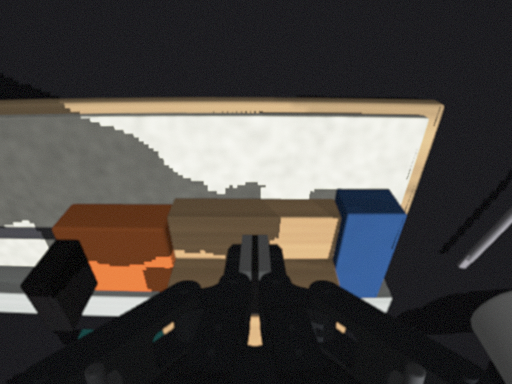

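View pics/s20.png

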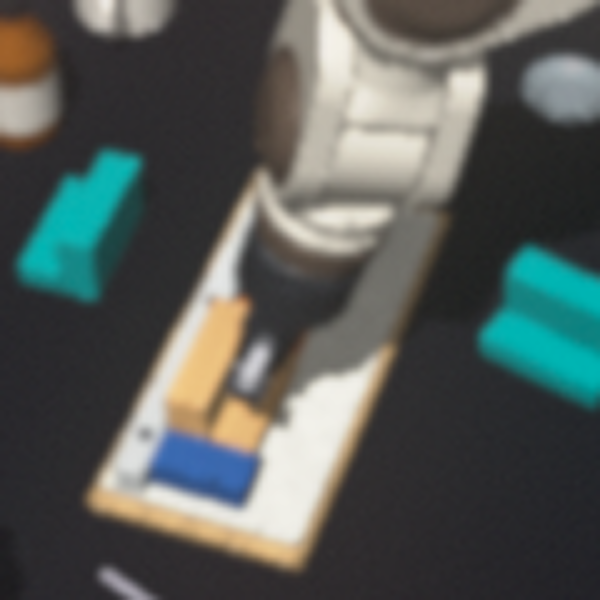

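```bash
python3 -c "
from h import *
print(job_done()); o=get_obs(); print(o['wrist_force'],o['time'])"
```

```text
the job is handed in; nothing more can be done
None
the job is handed in; nothing more can be done
```

I loaded the pale offcut onto the jig bed, with its back against the fence and its +y end against the blue stop. Then I let go of it and pushed the orange stop up against its other end. I finished by holding it with the closed fingertips in the step corner, pushing down and into the fence at once. I handed the job in at about 25 s.

- **Final push:** the last readings were about 11.5 N into the fence and 10 N down, holding steady. There was also 1 to 2.5 N along the fence. The first push overshot to about 16 N each way, so I eased it off before handing in.
- **Seating:** the force rose sharply at the blue stop, the fence and the orange stop in turn. The last wrist picture shows no visible gap at either end. I could not see the back-to-fence contact in the last pictures because the gripper hid it, so that rests on the forces and the earlier picture taken just after release.
- **Disagreements:** fits from the cameras put the jig 3 to 5 mm too low, so I set heights by touch instead. While sliding the offcut towards the fence I felt about 7 N of drag before it touched, more than expected from a slick bed; easing the downward pressure let it slide home.
- **Bystanders:** I did not touch any of the other things on the bench.

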